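# Lap a case of slide mailers on the reading easel

## Task

The three red slide mailers belong one above the other on the sloping easel, lapped like roof slates as the green case beside them already is: the lowest against the lip, and each higher one lying over the one below with its lower edge on the black line printed above that one's label, square and in line with the column. The middle one has been left too far up and crooked, so slide it down to the line of the lowest, and lay the last one, from the bench, over it at the middle one's line in the same way. They hold glass, so do not drop the last one; leave the lowest red mailer, the green column and the other things on the bench where they are.

Things in the scene. Friction and masses are not known exactly. Their poses are not given: they have to be found in the camera images.
- easel: low sloping stand of folded aluminium, grey mat, 226 mm wide, fixed to the bench. Origin: centre of its footprint on the bench; its +x is downhill, +y across. The deck slopes 15 degrees (0.262 rad), its surface 18 mm above the bench at the lip (x = +118 mm), 84 mm at the upper edge (x = -128 mm). The lip stands 6 mm off the deck. Red column near y = -52 mm, green at y = +52 mm
- first: lowest red mailer: flat plastic, 92 x 62 x 7 mm, about 30 g, flat on the deck at the lip. Origin: centre of its underside; x along its length, +x downhill to its label end, y across, z out of its lid. All mailers are alike: a white label with a bar (yellow; blue on the green ones) on the lid's lower end, and a 3 mm black line across the lid 55 mm from the lower edge (x = -9 mm)
- first_line (a point): centre of the black line on top of the lid of the lowest red mailer (z = 7 mm of the mailer), axes as the mailer's
- middle: middle red mailer, like the lowest, same origin and axes, lapped over it: its upper edge (x = -46 mm) rests on the deck, its underside on the upper edge of the lowest one. It starts 11 to 27 mm too far up, up to 5 mm aside, up to 0.12 rad crooked. Friction holds it; well under 1 N on its upper edge slides it down. Rightly lapped it is 7 degrees flatter than the deck
- middle_low_edge (a point): middle of the lower edge of the middle red mailer, at its underside (its x = +46 mm). Rightly lapped, it hangs about 5 mm above the lid of the lowest one, over the line
- last_mid (a point): centre, half-way up, of the last red mailer, like the others. It starts flat on the bench, left or right of the easel, label end roughly away from the robot (x along its length, +x to the label end, z up). It can be gripped across its 62 mm width, fingertips just clear of the bench
- last_low_edge (a point): middle of the lower (label end) edge of the last red mailer, at its underside, 46 mm along +x from its centre. Rightly laid, this mailer is parallel to the middle one, its lower part flat on the middle one's lid and its upper edge on the deck
- done0: lowest mailer of the finished green column, same size and axes; not to be moved
- done1: middle mailer of the finished green column, correctly lapped; not to be moved
- done2: top mailer of the finished green column, correctly lapped; not to be moved
- tip_box: closed box of pipette tips, white with blue lid, 85 x 122 x 62 mm, on the bench on the other side of the easel from the last mailer; origin: centre of its underside
- tube_rack: green tube rack, 95 x 130 x 28 mm, with a few clear caps to 40 mm high; origin: centre of its underside
- jar: glass jar with white cap, 72 mm across, 100 mm high; origin: centre of its underside

How it is judged:
At the end, for the whole second after the job is handed in: The lowest red mailer is within 8 mm of where it began. The middle one lies over it with its lower edge on the black line within 6 mm, sideways within 8 mm, square within 0.1 rad; the last one lies flat over the middle one, its lower edge on the middle one's line, within the same tolerances (distance of first from where it was at the start of the episode below 0.008 m and x of middle_low_edge in the frame of first between -0.015 and -0.003 m and y of middle_low_edge in the frame of first between -0.008 and 0.008 m and z of middle_low_edge in the frame of first between 0.004 and 0.016 m and angle between the y axis of middle and the y axis of first, either way round below 0.1 rad and x of last_low_edge in the frame of middle between -0.015 and -0.003 m and y of last_low_edge in the frame of middle between -0.008 and 0.008 m and z of last_low_edge in the frame of middle between 0.004 and 0.016 m and angle between the y axis of last_mid and the y axis of middle, either way round below 0.1 rad and angle between the x axis of last_mid and the x axis of middle, either way round below 0.1 rad); the robot touches nothing.
It fails at once if a mailer of the green column is moved more than 8 mm (distance of any of done0, done1, done2 from where it was at the start of the episode above 0.008 m).
It fails at once if a thing on the bench (tip box, tube rack, jar) is moved more than 15 mm (distance of any of tip_box, tube_rack, jar from where it was at the start of the episode above 0.015 m).
It fails at once if the last mailer is dropped (falls free of the fingers faster than 0.6 m/s, about 20 mm) (linear speed of last above 0.6 m/s and contact force between last and the fingers below 0.05 N).
It also fails if it takes over 54 s, if anything falls off the work surface, if the arm or the gripper's body presses on something with over 40 N, if the wrist force passes 120 N, or if a joint passes its speed limit or range.

## Robot

A 7-joint arm with a two-finger parallel gripper is mounted at the origin on the work surface. World frame = base frame: x ahead of the robot, y to its left, z up, the work surface at z = 0. Lengths are in m, angles in rad, forces in N, time in s.
With the tool pointing down it reaches from about 0.35 to 0.9 m from the base axis. Payload 19.9 kg.
Tool frame: the origin (TCP) lies at the very end of the fingers, on their centre line; the grasp point (between the pads) lies 19 mm behind it (arm.grasp_offset is the distance from the TCP to the grasp point, in m); z points along the fingers, y is the direction in which the jaws open and shut (so a half turn about z gives the same grasp; the last joint's range is limited). The gripper opens to 94 mm and grips with 3 to 60 N. Pads are 16 mm wide; open, the fingers measure 119 mm over their backs; the gripper's body (75 mm by 177 mm) begins 78 mm behind the grasp point.
Start: joints at [-1.21, 0.417, -0.01, 1.614, 0.005, 1.111, -0.053], TCP at [0.244, 0.575, 0.205] pointing down, gripper open.
Joint ranges: [-2.81, 2.81], [-0.39, 2.02], [-1.27, 1.25], [0.06, 2.57], [-1.19, 4.33], [0.19, 2], [-2.82, 2.82]. Speed limits (rad/s): [1.89, 1.89, 2.39, 2.39, 3.01, 3.01, 3.01].

## Interface

Orientations are given as a unit quaternion [x, y, z, w].
In Python, from cell import arm gives the robot as it stands.
- The arm moves only by the tool apply_moves, never from a script. Its argument "moves" is a list of rows, each an object with "grip": the opening, from -1 (shut) to 1 (fully open), so that 0 is half open; "linear": the shift along the world's x, y, z scaled (see below), a list of three; "roll": the turn about the world's z scaled (see below). A call has 1 to 20 rows; each row is the pose to reach, as a shift and turn from the pose commanded when the call began; what a row does not reach only later rows make up. The controller multiplies each number of a shift by 20 cm and each number of a turn by 1.5 rad. A row lasts 1/10 s, in which the tool goes at most 50 mm and 8.59 degrees, less where a joint would pass 70% of its speed; a pose out of reach is approached as far as the arm can. A call with a number of a shift or a turn outside -1 to 1 is refused whole. A call with a gripper value outside its range is refused whole. The fingers move at their own pace and stop on an object; the grip force is fixed at half the most. Time passes only in rows, so rows that repeat a pose let the fingers close. It gives the time, the measured TCP pose, the force and the opening at its end, in the units of the state.
- arm.sense(): the state, without advancing time (a new reading comes with each control period).
- arm.snapshot(name): name is "scene" or "side" or "wrist"; returns (picture, depth): 480x640x3 uint8, red, green, blue; 480x640 float32, m along the optical axis (not along the pixel's ray), 0 where there is no reading.
- arm.camera_model(name): a dict with "intrinsics" (3x3 intrinsics, pixels), "R" (3x3) and "t" (3): a world point X has camera coordinates R X + t. Camera axes: x right, y down, z forward; pixel columns grow to the right and rows downward; lengths in m; the calibration is good to about 2 mm. A picture is of the moment at which its call begins: read the wrist's pose just before it. camera_model takes no time and is no camera call; for the wrist camera it gives the pose at the moment of the call.
- arm.close_job(): hands the job in, once; it reports no verdict.
The state is a dict: "clock": time; "qpos": joint angles; "qvel": joint speeds; "tau": joint torques, N m; "tcp_pos": TCP position; "orientation": TCP orientation; "contact_force": force on the tool from outside, world axes, zero at the start; "moment": the same for the moment, N m; "width": finger opening in m.
Only numpy, scipy, OpenCV 4.12 (cv2) and the standard library are available. Lean on these libraries where they do the work, as an engineer would, in place of code of your own. Each camera call takes 0.05 s, during which the arm holds its last target. There are 200 camera calls.

## Working session

There is one attempt and no reset: what is moved stays moved. The work goes in short steps, Python scripts to look and compute and a tool call to move; the robot and the scene stay as the last step left them, time stands still between calls to the robot, and variables do not carry over. Pictures are saved under pics/ and viewed, about 8 in all and at most 12, crops included, and the job is handed in when it is done.

Besides the shell and the picture viewer there is one more tool, called after "Request:" by a JSON object that holds its "fn" and its "kwargs", one argument or row to a line. apply_moves: Moves the arm, as the interface text tells. Its arguments: {"type":"object","properties":{"moves":{"type":"array","items":{"type":"object","properties":{"grip":{"type":"number"},"linear":{"type":"array","items":{"type":"number"}},"roll":{"type":"number"}}}}},"required":["moves"]}

```bash
mkdir -p pics; ls; python3 - <<'E'
from cell import arm
import cv2,numpy as np
s=arm.sense();print(s)
a,d1=arm.snapshot("scene");b,d2=arm.snapshot("side")
np.savez('s0.npz',a=a,d1=d1,b=b,d2=d2)
cv2.imwrite('pics/a.png',a[:,:,::-1]);cv2.imwrite('pics/b.png',b[:,:,::-1])
for n in("scene","side"):
  m=arm.camera_model(n);print(n,m)
E
```

```text
pics
{'clock': 0.0, 'qpos': array([-1.21051813,  0.41796519, -0.01035243,  1.61421942,  0.00465928,
        1.11069936, -0.05300615]), 'qvel': array([-0.0009501 , -0.00025657, -0.00083017,  0.00043666,  0.00064211,
        0.00011445,  0.00061221]), 'tau': array([-9.75620896e-04, -8.51249599e+01,  6.38325121e-01, -4.26012146e+01,
       -4.88691463e-02,  1.84067449e-02,  3.00954716e-04]), 'tcp_pos': array([0.24422562, 0.57486718, 0.20481152]), 'orientation': array([ 1.99526195e-01,  9.79892288e-01, -6.24412684e-04, -1.08110448e-04]), 'contact_force': array([-0.14013511, -0.40331594, -0.04058845]), 'moment': array([ 0.02945237,  0.0290526 , -0.05004791]), 'width': 0.09389285069688207}
scene {'intrinsics': array([[438.77569559,   0.        , 316.69967347],
       [  0.        , 438.77569559, 239.34247491],
       [  0.        ,   0.        ,   1.        ]]), 'R': array([[-0.26407857,  0.96442851, -0.01183902],
       [ 0.64280281,  0.1668336 , -0.7476437 ],
       [-0.71907375, -0.20504684, -0.66399453]]), 't': array([ 0.1433565 , -0.2988723 ,  1.48360457])}
side {'intrinsics': array([[535.40160805,   0.        , 313.38790488],
       [  0.        , 535.40160805, 236.22230549],
       [  0.        ,   0.        ,   1.        ]]), 'R': array([[ 0.99650855, -0.08157661,  0.01777543],
       [-0.04311078, -0.68507888, -0.72719212],
       [ 0.07149944,  0.72388686, -0.6862038 ]]), 't': array([-0.57483327,  0.08571597,  1.249612  ])}
```

View pics/a.png

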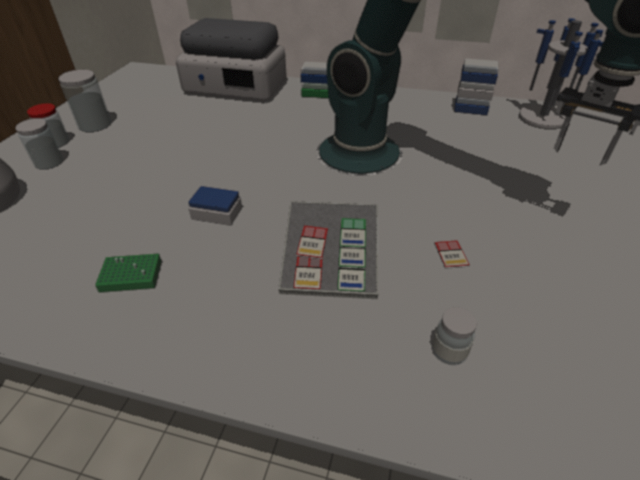

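View pics/b.png

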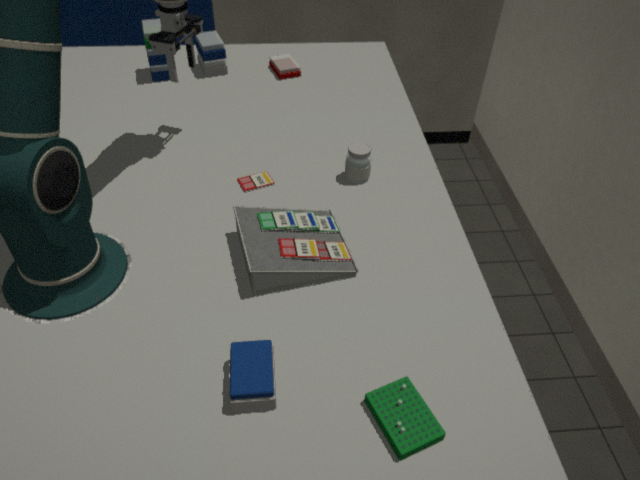

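The scene view shows the easel at about (332,248), with red mailers at (311,240) and (309,272) and the green column at x≈352. The last mailer is on the bench at (452,254), the jar at (454,337) and the tip box at (215,203). In the side view the last mailer is at (256,181).

```bash
cat > h.py <<'E'
import numpy as np,cv2
from cell import arm
def pts(m,d,uv):
    uv=np.atleast_2d(uv).astype(float);K=m["intrinsics"]
    z=np.array([np.median(d[int(v)-1:int(v)+2,int(u)-1:int(u)+2]) for u,v in uv])
    c=np.c_[(uv-K[[0,1],2])/K[0,0]*z[:,None],z]
    return (c-m["t"])@m["R"]
def onplane(m,uv,n,c):
    """intersect pixel rays with plane n.X=c"""
    uv=np.atleast_2d(uv).astype(float);K=m["intrinsics"]
    r=np.c_[(uv-K[[0,1],2])/K[0,0],np.ones(len(uv))]@m["R"];o=-m["R"].T@m["t"]
    return o+r*((c-n@o)/(r@n))[:,None]
def proj(m,X):
    c=np.atleast_2d(X)@m["R"].T+m["t"];K=m["intrinsics"]
    return c[:,:2]/c[:,2:]*K[0,0]+K[[0,1],2]
E
python3 - <<'E'
from h import *
f=np.load('s0.npz');np.set_printoptions(precision=4,suppress=True)
m=arm.camera_model("scene")
for n,p in dict(last=(452,254),jar=(459,322),tip=(215,197),mid=(311,240),first=(309,272),lipL=(283,291),lipR=(376,293),upL=(292,206),upR=(376,207),d0=(352,279),d1=(352,256),d2=(352,234),deck=(331,275),deck2=(331,215)).items(): print(n,p,pts(m,f['d1'],p)[0])
s=arm.camera_model("side")
for n,p in dict(last=(256,181),lipFar=(333,211),lipNear=(355,271),upfar=(236,208),upnear=(250,272)).items(): print(n,pts(s,f['d2'],p)[0])
w=arm.camera_model("wrist");print(w['intrinsics'][0], -w['R'].T@w['t'],w['R'])
E
```

```text
last (452, 254) [0.4464 0.3227 0.0073]
jar (459, 322) [0.7351 0.3301 0.0989]
tip (215, 197) [ 0.4393 -0.3139  0.0616]
mid (311, 240) [ 0.5415 -0.0139  0.0606]
first (309, 272) [0.6219 0.0037 0.035 ]
lipL (283, 291) [ 0.6736 -0.0437  0.0121]
lipR (376, 293) [0.6337 0.1626 0.0209]
upL (292, 206) [ 0.4452 -0.0918  0.0775]
upR (376, 207) [0.3987 0.1184 0.0798]
d0 (352, 279) [0.6149 0.1035 0.0312]
d1 (352, 256) [0.5651 0.092  0.0547]
d2 (352, 234) [0.506  0.0789 0.0701]
deck (331, 275) [0.6116 0.0534 0.0278]
deck2 (331, 215) [0.4498 0.0129 0.0722]
last [0.4407 0.3177 0.0061]
lipFar [ 0.6445  0.1842 -0.0012]
lipNear [ 0.6695 -0.0529  0.0166]
upfar [0.3956 0.113  0.0824]
upnear [ 0.4302 -0.0987  0.0793]
[359.6127   0.     314.2492] [0.1711 0.6064 0.3827] [[ 0.3901  0.9208 -0.0016]
 [ 0.8857 -0.3748  0.2739]
 [ 0.2516 -0.1083 -0.9618]]
```

Request:
{"fn": "apply_moves", "kwargs": {
  "moves": [
    {"linear":[0.64,-1,0.2],"roll":0.4,"grip":1},
    {"linear":[0.64,-1,0.2],"roll":0.4,"grip":1},
    {"linear":[0.64,-1,0.2],"roll":0.4,"grip":1},
    {"linear":[0.64,-1,0.2],"roll":0.4,"grip":1},
    {"linear":[0.64,-1,0.2],"roll":0.4,"grip":1},
    {"linear":[0.64,-1,0.2],"roll":0.4,"grip":1}
  ]
}}

```text
clock: 0.7
tcp_pos: [0.3763, 0.3701, 0.2465]
orientation: [-0.096, 0.995, -0.0, 0.001]
contact_force: [-0.6, 1.1, 0.4]
width: 0.0945
```

Request:
{"fn": "apply_moves", "kwargs": {
  "moves": [
    {"linear":[0.54,-1,0],"grip":1},
    {"linear":[0.54,-1,0],"grip":1},
    {"linear":[0.54,-1,0],"grip":1},
    {"linear":[0.54,-1,0],"grip":1},
    {"linear":[0.54,-1,0],"grip":1},
    {"linear":[0.54,-1,0],"grip":1},
    {"linear":[0.54,-1,0],"grip":1}
  ]
}}

```text
schema error: expected keys grip, linear, roll
```

```bash
python3 - <<'E'
from h import *
s=arm.sense();print(s['clock'],s['tcp_pos'],s['orientation'],s['contact_force'])
m=arm.camera_model("wrist");a,d=arm.snapshot("wrist")
np.savez('w1.npz',a=a,d=d,**m);cv2.imwrite('pics/w1.png',a[:,:,::-1])
E
```

```text
0.7 [0.37634421 0.37013011 0.24647614] [-9.58094334e-02  9.95399198e-01 -2.99842668e-04  9.47773105e-04] [-0.62616877  1.12316116  0.38277549]
```

View pics/w1.png

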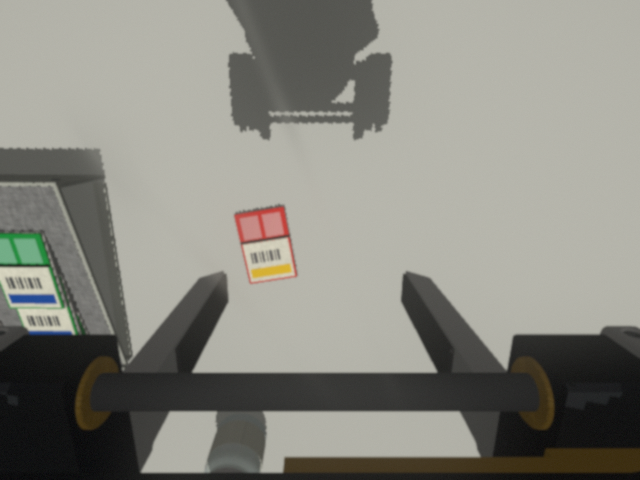

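Wrist view: the last mailer is at (265,244), label end downward (+x), and the easel's edge is at left. I'll measure it here, then move over the red column.

Request:
{"fn": "apply_moves", "kwargs": {
  "moves": [
    {"linear":[0.51,-0.85,0],"roll":0,"grip":1},
    {"linear":[0.51,-0.85,0],"roll":0,"grip":1},
    {"linear":[0.51,-0.85,0],"roll":0,"grip":1},
    {"linear":[0.51,-0.85,0],"roll":0,"grip":1},
    {"linear":[0.51,-0.85,0],"roll":0,"grip":1},
    {"linear":[0.51,-0.85,0],"roll":0,"grip":1}
  ]
}}

```text
clock: 1.35
tcp_pos: [0.4743, 0.2054, 0.245]
orientation: [-0.098, 0.995, -0.0, -0.0]
contact_force: [-0.4, 0.7, 0.2]
width: 0.094
```

Request:
{"fn": "apply_moves", "kwargs": {
  "moves": [
    {"linear":[0.51,-0.85,0],"roll":0,"grip":1},
    {"linear":[0.51,-0.85,0],"roll":0,"grip":1},
    {"linear":[0.51,-0.85,0],"roll":0,"grip":1},
    {"linear":[0.51,-0.85,0],"roll":0,"grip":1},
    {"linear":[0.51,-0.85,0],"roll":0,"grip":1},
    {"linear":[0.51,-0.85,0],"roll":0,"grip":1}
  ]
}}

```text
clock: 1.95
tcp_pos: [0.5763, 0.0366, 0.2448]
orientation: [-0.099, 0.995, 0.0, -0.001]
contact_force: [0.3, 0.0, 0.2]
width: 0.094
```

```bash
python3 - <<'E'
from h import *
s=arm.sense();print(s['clock'],s['tcp_pos'],s['orientation'],s['contact_force'])
m=arm.camera_model("wrist");a,d=arm.snapshot("wrist")
np.savez('w2.npz',a=a,d=d,**m);cv2.imwrite('pics/w2.png',a[:,:,::-1])
E
```

```text
1.95 [0.57633145 0.03657408 0.24475134] [-9.93150248e-02  9.95055893e-01  1.25048426e-04 -5.29579909e-04] [0.27331146 0.00519863 0.19509889]
```

View pics/w2.png

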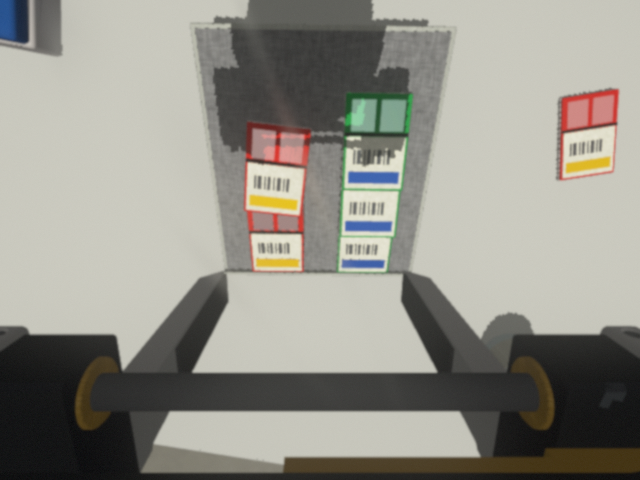

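Wrist view 2: middle red mailer has upper corners (247,123),(310,128) and lower (246,211),(301,215). The first mailer has lower corners (251,271),(303,271) and its line near row 232. The green column is at x≈365 and the last mailer at (588,135). I'll measure using the coloured bars.

```bash
cat >> h.py <<'E'
def bars(f,col,minA=60):
    """bar centre (3D, by depth) and long-axis yaw of each yellow/blue bar"""
    hsv=cv2.cvtColor(f['a'],cv2.COLOR_RGB2HSV)
    lo,hi={'y':((18,110,90),(32,255,255)),'b':((105,110,80),(125,255,255))}[col]
    k=cv2.inRange(hsv,lo,hi);out=[]
    for c in cv2.findContours(k,cv2.RETR_EXTERNAL,cv2.CHAIN_APPROX_NONE)[0]:
        A=cv2.contourArea(c)
        if not minA<A<3000: continue
        mk=np.zeros_like(k);cv2.drawContours(mk,[c],-1,255,-1)
        v,u=np.nonzero(mk);uv=np.c_[u,v].astype(float)
        cen=uv.mean(0);K=f['intrinsics']
        z=f['d'][v,u];z0=np.median(z[z>0])
        P=((np.r_[(cen-K[[0,1],2])/K[0,0],1]*z0)-f['t'])@f['R']
        Q=onplane(f,uv,np.array([0,0,1.]),P[2])[:,:2]
        w,V=np.linalg.eigh(np.cov(Q.T));l=V[:,1];l=l*np.sign(l[1])
        out.append((cen,A,P,np.arctan2(-l[0],l[1]),4*0.866*np.sqrt(w)))
    return out
def plane(f,x0,y0,x1,y1):
    v,u=np.mgrid[y0:y1:2,x0:x1:2];v=v.ravel();u=u.ravel();z=f['d'][v,u];g=z>0
    K=f['intrinsics'];c=np.c_[(u-K[0,2])/K[0,0]*z,(v-K[1,2])/K[0,0]*z,z][g]
    X=(c-f['t'])@f['R'];k,*_=np.linalg.lstsq(np.c_[X[:,:2],np.ones(len(X))],X[:,2],rcond=None)
    r=X[:,2]-np.c_[X[:,:2],np.ones(len(X))]@k;return k,r.std()
E
python3 - <<'E'
from h import *
np.set_printoptions(precision=4,suppress=True)
for n in('w1','w2'):
  f=dict(np.load(n+'.npz'))
  for c in 'yb':
    for b in bars(f,c): print(n,c,b[0],b[1],b[2],'yaw %.3f'%b[3],b[4])
for nm,r in dict(deckmid=(315,150,337,265),decktop=(230,40,420,85),first=(256,235,298,268),middle=(252,130,300,205),d0=(345,238,385,268),d1=(347,194,392,230),d2=(352,98,400,180),bench=(500,50,550,200),last=(566,100,612,170)).items():
  k,s=plane(f,*r);print(nm,k,'slope %.3f yaw %.3f std %.4f'%(np.arctan(np.hypot(*k[:2])),np.arctan2(-k[1],-k[0]),s))
# last outline, both views
for n in('w1','w2'):
  f=dict(np.load(n+'.npz'));h=cv2.cvtColor(f['a'],cv2.COLOR_RGB2HSV)
  v,u=np.mgrid[0:480,0:640];k=cv2.inRange(h,(0,90,60),(12,255,255))|cv2.inRange(h,(168,90,60),(180,255,255))
  x=(slice(190,300),slice(220,310)) if n=='w1' else (slice(80,190),slice(545,630))
  kk=np.zeros_like(k);kk[x]=k[x];q=np.argwhere(kk)[:,::-1]
  hull=cv2.convexHull(q.astype(np.int32))[:,0]
  P=onplane(f,hull,np.array([0,0,1.]),.007)[:,:2]
  print(n,'last rect',cv2.minAreaRect((P*1000).astype(np.float32)))
E
```

```text
w1 y [270.8473 270.4461] 289.0 [0.4695 0.3331 0.0062] yaw 0.361 [0.0112 0.0492]
w1 b [ 49.5 333. ] 81.0 [0.5773 0.0944 0.0523] yaw 0.192 [0.0037 0.0485]
w1 b [ 32.84   298.2523] 275.5 [0.5267 0.0867 0.0663] yaw 0.171 [0.0089 0.0474]
w2 y [277.1213 262.4675] 290.0 [0.6481 0.007  0.0279] yaw 0.196 [0.0098 0.0493]
w2 y [272.9713 202.0821] 431.5 [ 0.5732 -0.0076  0.0553] yaw 0.086 [0.0108 0.0489]
w2 y [587.5104 164.4642] 381.0 [0.4692 0.3327 0.0059] yaw 0.356 [0.0113 0.049 ]
w2 b [363.3712 263.4454] 185.5 [0.6293 0.1057 0.0279] yaw 0.191 [0.0072 0.0449]
w2 b [367.7765 225.8855] 307.0 [0.5792 0.0953 0.0517] yaw 0.168 [0.0088 0.0474]
w2 b [373.2446 177.2251] 405.5 [0.527  0.0859 0.0658] yaw 0.182 [0.0093 0.0479]
w2 b [ 7.8571 19.6052] 596.0 [ 0.4563 -0.2675  0.0603] yaw 1.536 [0.0144 0.0323]
deckmid [-0.2639 -0.0468  0.1916] slope 0.262 yaw 0.176 std 0.0007
decktop [-0.2602 -0.0498  0.1901] slope 0.259 yaw 0.189 std 0.0008
first [-0.2591 -0.0498  0.1961] slope 0.258 yaw 0.190 std 0.0007
middle [-0.1738 -0.0321  0.1545] slope 0.175 yaw 0.183 std 0.0007
d0 [-0.2581 -0.0493  0.1955] slope 0.257 yaw 0.189 std 0.0007
d1 [-0.1248 -0.0289  0.1267] slope 0.127 yaw 0.228 std 0.0008
d2 [-0.129  -0.0257  0.1361] slope 0.131 yaw 0.197 std 0.0008
bench [ 0.0002 -0.0004 -0.0014] slope 0.000 yaw 2.042 std 0.0008
last [ 0.0035 -0.0025  0.005 ] slope 0.004 yaw 2.529 std 0.0008
w1 last rect ((438.13934326171875, 322.0585021972656), (90.1031723022461, 60.259334564208984), 20.465282440185547)
w2 last rect ((439.3938293457031, 319.31658935546875), (90.28982543945312, 60.874305725097656), 20.399707794189453)
```

Request:
{"fn": "apply_moves", "kwargs": {
  "moves": [
    {"linear":[-0.1765,-0.241,-0.3],"roll":-0.008,"grip":0.7},
    {"linear":[-0.1765,-0.241,-0.62],"roll":-0.008,"grip":0.7},
    {"linear":[-0.1765,-0.241,-0.7],"roll":-0.008,"grip":0.7},
    {"linear":[-0.1765,-0.241,-0.7],"roll":-0.008,"grip":0.7},
    {"linear":[-0.1765,-0.241,-0.7],"roll":-0.008,"grip":0.7},
    {"linear":[-0.1765,-0.241,-0.7],"roll":-0.008,"grip":0.7},
    {"linear":[-0.1765,-0.241,-0.7],"roll":-0.008,"grip":0.7}
  ]
}}

```text
clock: 2.7
tcp_pos: [0.5426, -0.012, 0.1075]
orientation: [-0.094, 0.996, 0.0, 0.002]
contact_force: [0.3, 0.2, 0.7]
width: 0.0796
```

Request:
{"fn": "apply_moves", "kwargs": {
  "moves": [
    {"linear":[0,0,-0.15],"roll":0,"grip":0.7},
    {"linear":[0,0,-0.175],"roll":0,"grip":0.7},
    {"linear":[0,0,-0.175],"roll":0,"grip":0.7},
    {"linear":[0,0,-0.175],"roll":0,"grip":0.7},
    {"linear":[0,0,-0.175],"roll":0,"grip":0.7}
  ]
}}

```text
clock: 3.2
tcp_pos: [0.5418, -0.0129, 0.0716]
orientation: [-0.093, 0.996, -0.0, 0.001]
contact_force: [-0.3, 0.2, -0.2]
width: 0.08
```

Request:
{"fn": "apply_moves", "kwargs": {
  "moves": [
    {"linear":[0,0,-0.075],"roll":0,"grip":0.7},
    {"linear":[0,0,-0.075],"roll":0,"grip":0.7},
    {"linear":[0,0,-0.075],"roll":0,"grip":0.7},
    {"linear":[0,0,-0.075],"roll":0,"grip":0.55},
    {"linear":[0,0,-0.075],"roll":0,"grip":0.45},
    {"linear":[0,0,-0.075],"roll":0,"grip":0.4},
    {"linear":[0,0,-0.075],"roll":0,"grip":0.35},
    {"linear":[0,0,-0.075],"roll":0,"grip":0.3},
    {"linear":[0,0,-0.075],"roll":0,"grip":0.2},
    {"linear":[0,0,-0.075],"roll":0,"grip":0.2}
  ]
}}

```text
clock: 4.2
tcp_pos: [0.5412, -0.0129, 0.0556]
orientation: [-0.093, 0.996, -0.0, 0.0]
contact_force: [-0.0, 1.4, 1.8]
width: 0.0614
```

Request:
{"fn": "apply_moves", "kwargs": {
  "moves": [
    {"linear":[0,0,0.008],"roll":0,"grip":0.2},
    {"linear":[0.03,0.006,0.004],"roll":0,"grip":0.2},
    {"linear":[0.06,0.012,-0.003],"roll":0,"grip":0.2},
    {"linear":[0.09,0.018,-0.01],"roll":0,"grip":0.2},
    {"linear":[0.123,0.023,-0.017],"roll":0,"grip":0.2},
    {"linear":[0.123,0.023,-0.02],"roll":0,"grip":0.2},
    {"linear":[0.123,0.023,-0.022],"roll":0,"grip":0.2},
    {"linear":[0.123,0.023,-0.022],"roll":0,"grip":0.2},
    {"linear":[0.123,0.023,-0.022],"roll":0,"grip":0.2}
  ]
}}

```text
clock: 5.1
tcp_pos: [0.5657, -0.0085, 0.0512]
orientation: [-0.093, 0.996, -0.0, 0.0]
contact_force: [1.6, 0.2, 1.0]
width: 0.0614
```

Request:
{"fn": "apply_moves", "kwargs": {
  "moves": [
    {"linear":[0.123,0.023,-0.022],"roll":0,"grip":0.4},
    {"linear":[0,0,0],"roll":0,"grip":0.5}
  ]
}}

```text
clock: 5.3
tcp_pos: [0.5684, -0.0073, 0.05]
orientation: [-0.094, 0.996, -0.0, 0.0]
contact_force: [-0.8, -0.6, -0.8]
width: 0.069
```

Request:
{"fn": "apply_moves", "kwargs": {
  "moves": [
    {"linear":[0,0,0.1],"roll":0,"grip":0.6},
    {"linear":[0,0,0.35],"roll":0,"grip":0.6},
    {"linear":[0,0.1,0.6],"roll":0,"grip":1},
    {"linear":[0.05,0.2,0.8],"roll":0,"grip":1},
    {"linear":[0.05,0.225,0.95],"roll":0,"grip":1},
    {"linear":[0.05,0.225,0.95],"roll":0,"grip":1},
    {"linear":[0.05,0.225,0.95],"roll":0,"grip":1},
    {"linear":[0.05,0.225,0.95],"roll":0,"grip":1}
  ]
}}

```text
clock: 6.1
tcp_pos: [0.5749, 0.0361, 0.2398]
orientation: [-0.093, 0.996, -0.0, -0.001]
contact_force: [0.3, 0.7, -0.7]
width: 0.0939
```

```bash
python3 - <<'E'
from h import *
np.set_printoptions(precision=4,suppress=True)
s=arm.sense();print(s['clock'],s['tcp_pos'],s['orientation'])
m=arm.camera_model("wrist");a,d=arm.snapshot("wrist")
f=dict(a=a,d=d,**m);np.savez('w3.npz',**f);cv2.imwrite('pics/w3.png',cv2.resize(a[80:290,180:440,::-1],None,fx=3,fy=3)[:600])
c,q=np.cos(.187),np.sin(.187)
for k in 'yb':
  for b in bars(f,k):
    P=b[2];print(k,b[0],P,'yaw %.3f'%b[3],'s %.4f t %.4f'%(P[0]*c+P[1]*q,-P[0]*q+P[1]*c),b[4])
E
```

```text
6.1 [0.5749 0.0361 0.2398] [-0.0927  0.9957 -0.0001 -0.001 ]
y [277.4388 265.5104] [0.6479 0.0066 0.0278] yaw 0.187 s 0.6378 t -0.1139 [0.0097 0.0484]
y [273.7404 234.3558] [ 0.6063 -0.0022  0.0466] yaw 0.155 s 0.5953 t -0.1148 [0.0101 0.0487]
y [591.0492 162.5906] [0.4692 0.3329 0.0058] yaw 0.351 s 0.5229 t 0.2399 [0.0112 0.0493]
b [364.8051 265.5424] [0.6292 0.1057 0.0279] yaw 0.193 s 0.6378 t -0.0132 [0.0072 0.0456]
b [369.  227.5] [0.5788 0.0953 0.0518] yaw 0.186 s 0.5864 t -0.0139 [0.0086 0.0473]
b [373.2012 178.4939] [0.5269 0.0854 0.0659] yaw 0.188 s 0.5336 t -0.0141 [0.0096 0.0479]
b [ 5.1822 23.1188] [ 0.4546 -0.2654  0.06  ] yaw 1.558 s 0.3973 t -0.3453 [0.0098 0.0364]
```

View pics/w3.png

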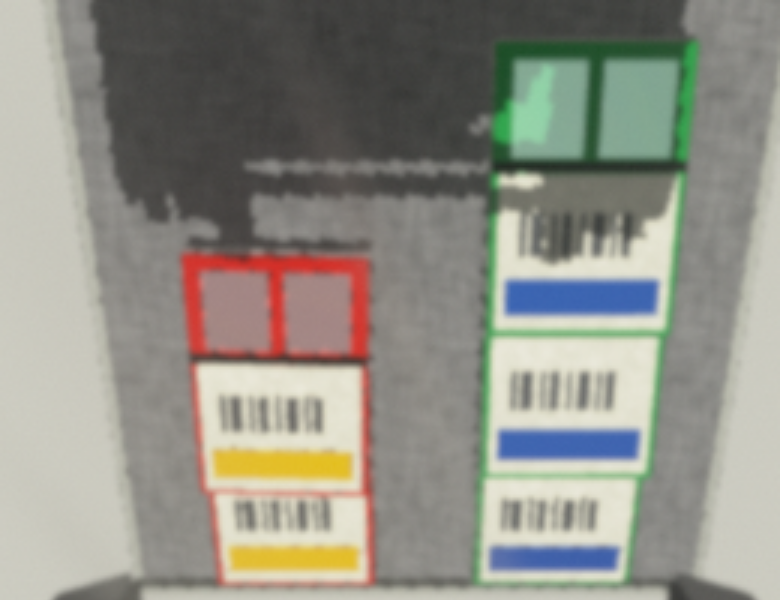

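The middle mailer now sits about 9 mm too low and 0.03 rad crooked, because I mistakenly repeated the shift at release. I'll re-grip it, lift it slightly and shift it back up.

Request:
{"fn": "apply_moves", "kwargs": {
  "moves": [
    {"linear":[-0.0595,-0.2275,-0.2],"roll":0,"grip":0.7},
    {"linear":[-0.0595,-0.2275,-0.45],"roll":0,"grip":0.7},
    {"linear":[-0.0595,-0.2275,-0.7],"roll":0,"grip":0.7},
    {"linear":[-0.0595,-0.2275,-0.827],"roll":0,"grip":0.7},
    {"linear":[-0.0595,-0.2275,-0.827],"roll":0,"grip":0.7},
    {"linear":[-0.0595,-0.2275,-0.9],"roll":0,"grip":0.7},
    {"linear":[-0.0595,-0.2275,-0.952],"roll":0,"grip":0.7},
    {"linear":[-0.0595,-0.2275,-0.952],"roll":0,"grip":0.7},
    {"linear":[-0.0595,-0.2275,-0.952],"roll":0,"grip":0.7},
    {"linear":[-0.0595,-0.2275,-0.952],"roll":0,"grip":0.55},
    {"linear":[-0.0595,-0.2275,-0.952],"roll":0,"grip":0.45},
    {"linear":[-0.0595,-0.2275,-0.952],"roll":0,"grip":0.38},
    {"linear":[-0.0595,-0.2275,-0.952],"roll":0,"grip":0.32},
    {"linear":[-0.0595,-0.2275,-0.952],"roll":0,"grip":0.2},
    {"linear":[-0.0595,-0.2275,-0.952],"roll":0,"grip":0.2}
  ]
}}

```text
clock: 7.65
tcp_pos: [0.5639, -0.0089, 0.0508]
orientation: [-0.093, 0.996, -0.0, 0.0]
contact_force: [-1.3, -0.2, 3.1]
width: 0.0612
```

Request:
{"fn": "apply_moves", "kwargs": {
  "moves": [
    {"linear":[0,0,0.012],"roll":0,"grip":0.2},
    {"linear":[-0.02,-0.004,0.013],"roll":0,"grip":0.2},
    {"linear":[-0.043,-0.008,0.013],"roll":0,"grip":0.2},
    {"linear":[-0.043,-0.008,0.011],"roll":0,"grip":0.2},
    {"linear":[-0.043,-0.008,0.008],"roll":0,"grip":0.2},
    {"linear":[-0.043,-0.008,0.008],"roll":0,"grip":0.2},
    {"linear":[-0.043,-0.008,0.008],"roll":0,"grip":0.2},
    {"linear":[-0.043,-0.008,0.008],"roll":0,"grip":0.36},
    {"linear":[-0.043,-0.008,0.008],"roll":0,"grip":0.42},
    {"linear":[-0.043,-0.008,0.008],"roll":0,"grip":0.5},
    {"linear":[-0.043,-0.008,0.008],"roll":0,"grip":0.6},
    {"linear":[-0.043,-0.008,0.1],"roll":0,"grip":0.6},
    {"linear":[-0.043,-0.008,0.35],"roll":0,"grip":0.6},
    {"linear":[-0.01,0.1,0.6],"roll":0,"grip":1},
    {"linear":[0.06,0.2,0.8],"roll":0,"grip":1},
    {"linear":[0.06,0.225,0.952],"roll":0,"grip":1},
    {"linear":[0.06,0.225,0.952],"roll":0,"grip":1},
    {"linear":[0.06,0.225,0.952],"roll":0,"grip":1},
    {"linear":[0.06,0.225,0.952],"roll":0,"grip":1}
  ]
}}

```text
clock: 9.55
tcp_pos: [0.5752, 0.0357, 0.2398]
orientation: [-0.093, 0.996, -0.0, -0.001]
contact_force: [-0.1, -0.6, -0.2]
width: 0.0939
```

```bash
cat > look.py <<'E'
from h import *
import sys
np.set_printoptions(precision=4,suppress=True)
s=arm.sense();print(s['clock'],s['tcp_pos'],s['orientation'])
m=arm.camera_model("wrist");a,d=arm.snapshot("wrist")
f=dict(a=a,d=d,**m);n=sys.argv[1];np.savez(n+'.npz',**f);cv2.imwrite(f'pics/{n}.png',cv2.resize(a[80:290,180:440,::-1],None,fx=2,fy=2))
c,q=np.cos(.187),np.sin(.187)
for k in 'yb':
  for b in bars(f,k):
    P=b[2];print(k,b[0],P,'yaw %.3f'%b[3],'s %.4f t %.4f'%(P[0]*c+P[1]*q,-P[0]*q+P[1]*c),b[4])
E
python3 look.py w4
```

```text
9.55 [0.5752 0.0357 0.2398] [-0.0927  0.9957 -0.0001 -0.0009]
y [278.1235 265.5029] [0.6479 0.007  0.028 ] yaw 0.185 s 0.6379 t -0.1136 [0.0097 0.0491]
y [274.1145 227.4363] [ 0.5975 -0.0031  0.0518] yaw 0.180 s 0.5865 t -0.1141 [0.0107 0.0489]
y [591.3244 162.4989] [0.4692 0.3327 0.0058] yaw 0.354 s 0.5229 t 0.2397 [0.0113 0.0492]
b [365.1513 265.4706] [0.6292 0.1056 0.0279] yaw 0.188 s 0.6379 t -0.0133 [0.0072 0.046 ]
b [369.3764 227.489 ] [0.5789 0.0953 0.0517] yaw 0.190 s 0.5866 t -0.0140 [0.0086 0.0479]
b [373.9509 178.4908] [0.527  0.0856 0.0659] yaw 0.186 s 0.5337 t -0.0138 [0.0096 0.0476]
b [ 5.3762 22.8695] [ 0.4546 -0.2657  0.06  ] yaw 1.552 s 0.3973 t -0.3455 [0.0101 0.0362]
```

Request:
{"fn": "apply_moves", "kwargs": {
  "moves": [
    {"linear":[-0.34,0.713,-0.1],"roll":0.112,"grip":1},
    {"linear":[-0.34,0.713,-0.1],"roll":0.112,"grip":1},
    {"linear":[-0.34,0.713,-0.3],"roll":0.112,"grip":1},
    {"linear":[-0.34,0.713,-0.3],"roll":0.112,"grip":1}
  ]
}}

```text
clock: 10.0
tcp_pos: [0.5051, 0.1812, 0.1784]
orientation: [-0.178, 0.984, 0.0, -0.001]
contact_force: [0.3, 0.5, 0.1]
width: 0.0941
```

Request:
{"fn": "apply_moves", "kwargs": {
  "moves": [
    {"linear":[-0.345,0.713,0],"roll":0,"grip":1},
    {"linear":[-0.345,0.713,0],"roll":0,"grip":1},
    {"linear":[-0.345,0.713,-0.2],"roll":0,"grip":1},
    {"linear":[-0.345,0.713,-0.5],"roll":0,"grip":1},
    {"linear":[-0.345,0.713,-0.7],"roll":0,"grip":1},
    {"linear":[-0.345,0.713,-0.75],"roll":0,"grip":1},
    {"linear":[-0.345,0.713,-0.75],"roll":0,"grip":1},
    {"linear":[-0.345,0.713,-0.75],"roll":0,"grip":1}
  ]
}}

```text
clock: 10.8
tcp_pos: [0.439, 0.3208, 0.0312]
orientation: [-0.176, 0.984, -0.0, -0.0]
contact_force: [0.0, -0.9, 1.0]
width: 0.0938
```

Request:
{"fn": "apply_moves", "kwargs": {
  "moves": [
    {"linear":[0,0,-0.1],"roll":0,"grip":1},
    {"linear":[0,0,-0.143],"roll":0,"grip":0.8},
    {"linear":[0,0,-0.143],"roll":0,"grip":0.6},
    {"linear":[0,0,-0.143],"roll":0,"grip":0.5},
    {"linear":[0,0,-0.143],"roll":0,"grip":0.4},
    {"linear":[0,0,-0.143],"roll":0,"grip":0.34},
    {"linear":[0,0,-0.143],"roll":0,"grip":0.2},
    {"linear":[0,0,-0.143],"roll":0,"grip":0.2},
    {"linear":[0,0,-0.143],"roll":0,"grip":0.2}
  ]
}}

```text
clock: 11.7
tcp_pos: [0.4391, 0.3215, 0.0029]
orientation: [-0.176, 0.984, 0.0, 0.0]
contact_force: [-1.7, -0.5, 7.9]
width: 0.0612
```

Request:
{"fn": "apply_moves", "kwargs": {
  "moves": [
    {"linear":[0,0,0.05],"roll":0,"grip":0.2},
    {"linear":[0,0,0.2],"roll":0,"grip":0.2},
    {"linear":[0,0,0.4],"roll":-0.05,"grip":0.2},
    {"linear":[0,0,0.6],"roll":-0.112,"grip":0.2},
    {"linear":[0,0,0.7],"roll":-0.112,"grip":0.2},
    {"linear":[0,0,0.7],"roll":-0.112,"grip":0.2},
    {"linear":[0,0,0.7],"roll":-0.112,"grip":0.2}
  ]
}}

```text
clock: 12.4
tcp_pos: [0.4386, 0.3213, 0.1427]
orientation: [-0.093, 0.996, 0.0, 0.0]
contact_force: [0.1, -0.3, -0.7]
width: 0.0613
```

```bash
python3 look.py w5; python3 - <<'E'
from h import *
f=dict(np.load('w5.npz'));cv2.imwrite('pics/w5.png',f['a'][:,:,::-1])
E
```

```text
12.4 [0.4386 0.3213 0.1427] [-0.0932  0.9956  0.0002  0.0002]
y [314.334  344.4684] [0.4706 0.3275 0.1457] yaw 0.189 s 0.5233 t 0.2343 [0.0113 0.0496]
b [ 42.0575 348.0057] [0.5764 0.1113 0.0519] yaw 0.175 s 0.5870 t 0.0022 [0.0087 0.0165]
b [ 12.3546 298.1631] [0.5243 0.0998 0.0661] yaw 0.199 s 0.5337 t 0.0006 [0.0093 0.02  ]
```

View pics/w5.png

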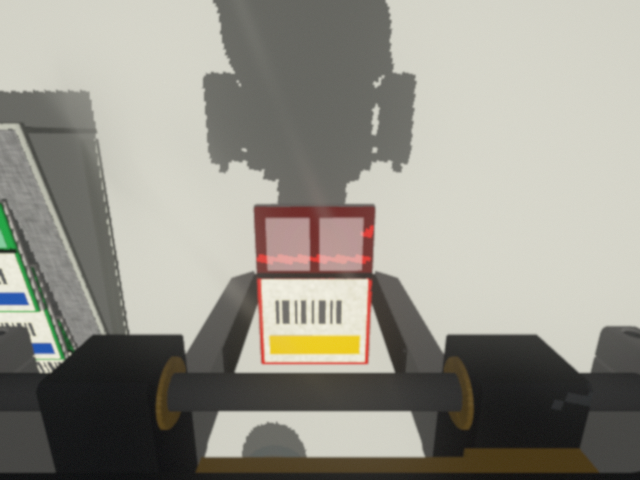

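The picture shows the last mailer held level and square: label bar at (314,344), upper edge at row 206. The offset from TCP to bar is as expected, 32.6 mm, so I'll carry it over.

Request:
{"fn": "apply_moves", "kwargs": {
  "moves": [
    {"linear":[0.05,-0.15,0],"roll":0,"grip":0.2},
    {"linear":[0.094,-0.36,0],"roll":0,"grip":0.2},
    {"linear":[0.14,-0.6,0],"roll":0,"grip":0.2},
    {"linear":[0.187,-0.85,0],"roll":0,"grip":0.2},
    {"linear":[0.187,-0.85,0],"roll":0,"grip":0.2}
  ]
}}

```text
clock: 12.95
tcp_pos: [0.4766, 0.1448, 0.1415]
orientation: [-0.089, 0.996, -0.001, -0.001]
contact_force: [0.6, 0.8, -0.9]
width: 0.0614
```

Request:
{"fn": "apply_moves", "kwargs": {
  "moves": [
    {"linear":[0.05,-0.2,0],"roll":0,"grip":0.2},
    {"linear":[0.1,-0.45,0],"roll":0,"grip":0.2},
    {"linear":[0.15,-0.65,0],"roll":0,"grip":0.2},
    {"linear":[0.187,-0.8,0],"roll":0,"grip":0.2},
    {"linear":[0.187,-0.85,-0.05],"roll":0,"grip":0.2},
    {"linear":[0.187,-0.85,-0.15],"roll":0,"grip":0.2},
    {"linear":[0.187,-0.85,-0.26],"roll":0,"grip":0.2},
    {"linear":[0.187,-0.85,-0.26],"roll":0,"grip":0.2},
    {"linear":[0.187,-0.85,-0.26],"roll":0,"grip":0.2},
    {"linear":[0.187,-0.85,-0.26],"roll":0,"grip":0.2}
  ]
}}

```text
clock: 13.95
tcp_pos: [0.5139, -0.0183, 0.091]
orientation: [-0.093, 0.996, -0.0, 0.0]
contact_force: [-0.0, -0.6, -0.1]
width: 0.0614
```

```bash
python3 look.py w6
```

```text
13.95 [ 0.5139 -0.0183  0.091 ] [-0.0932  0.9956 -0.      0.0003]
y [314.0826 412.4931] [0.6495 0.0073 0.0274] yaw 0.189 s 0.6396 t -0.1136 [0.0058 0.0492]
y [310.7626 371.6537] [ 0.5936 -0.0056  0.0527] yaw 0.178 s 0.5822 t -0.1159 [0.003  0.0482]
y [462.6783 387.3704] [0.48   0.007  0.2051] yaw -1.065 s 0.4729 t -0.0824 [0.0035 0.0196]
y [165.6423 387.3652] [ 0.4915 -0.054   0.2053] yaw 1.437 s 0.4729 t -0.1444 [0.0033 0.0198]
y [314.3615 344.4574] [ 0.5458 -0.0121  0.094 ] yaw 0.189 s 0.5340 t -0.1134 [0.0113 0.0494]
b [472.8104 318.987 ] [0.5271 0.0856 0.0658] yaw 0.190 s 0.5338 t -0.0139 [0.0091 0.0484]
```

Request:
{"fn": "apply_moves", "kwargs": {
  "moves": [
    {"linear":[0,-0.003,-0.03],"roll":0,"grip":0.2},
    {"linear":[0,-0.003,-0.06],"roll":0,"grip":0.2},
    {"linear":[0,-0.003,-0.08],"roll":0,"grip":0.2},
    {"linear":[0,-0.003,-0.08],"roll":0,"grip":0.2}
  ]
}}

```text
clock: 14.4
tcp_pos: [0.5132, -0.0193, 0.0738]
orientation: [-0.093, 0.996, -0.0, -0.0]
contact_force: [1.4, 0.1, -0.5]
width: 0.0615
```

Request:
{"fn": "apply_moves", "kwargs": {
  "moves": [
    {"linear":[0,0,-0.008],"roll":0,"grip":0.2},
    {"linear":[0,0,-0.016],"roll":0,"grip":0.2},
    {"linear":[0,0,-0.024],"roll":0,"grip":0.2},
    {"linear":[0,0,-0.032],"roll":0,"grip":0.2},
    {"linear":[0,0,-0.038],"roll":0,"grip":0.2},
    {"linear":[0,0,-0.038],"roll":0,"grip":0.2}
  ]
}}

```text
clock: 15.0
tcp_pos: [0.5139, -0.0193, 0.0669]
orientation: [-0.093, 0.996, -0.0, 0.0]
contact_force: [2.9, 0.8, 3.5]
width: 0.0612
```

```bash
python3 look.py w7; python3 - <<'E'
from h import *
f=dict(np.load('w7.npz'));print(plane(f,265,215,365,330))
f=dict(np.load('w6.npz'));print(plane(f,265,215,365,330))
E
```

```text
15.0 [ 0.5139 -0.0193  0.0669] [-0.093   0.9957 -0.0001  0.0003]
y [315.6398 435.4428] [0.6478 0.0072 0.0278] yaw 0.189 s 0.6379 t -0.1134 [0.0074 0.049 ]
y [463.2694 387.7495] [0.48   0.0062 0.181 ] yaw -1.070 s 0.4728 t -0.0832 [0.0033 0.0196]
y [165.3602 387.6054] [ 0.4914 -0.055   0.1812] yaw 1.437 s 0.4726 t -0.1454 [0.0033 0.0196]
y [314.3448 340.4804] [ 0.5455 -0.0132  0.0663] yaw 0.189 s 0.5336 t -0.1144 [0.0102 0.0492]
(array([-0.12208951, -0.02332461,  0.13254774]), np.float64(0.000582873767074335))
(array([ 0.00181332, -0.00099886,  0.09292773]), np.float64(0.0006200124695294224))
```

Request:
{"fn": "apply_moves", "kwargs": {
  "moves": [
    {"linear":[0,0,0],"roll":0,"grip":0.33},
    {"linear":[0,0,0],"roll":0,"grip":0.36},
    {"linear":[0,0,0],"roll":0,"grip":0.42},
    {"linear":[0,0,0],"roll":0,"grip":0.5},
    {"linear":[0,0,0],"roll":0,"grip":0.6},
    {"linear":[0,0,0],"roll":0,"grip":0.6},
    {"linear":[0,0,0.05],"roll":0,"grip":0.6},
    {"linear":[0,0,0.25],"roll":0,"grip":0.6},
    {"linear":[0.1,0.1,0.5],"roll":0,"grip":0.6},
    {"linear":[0.25,0.2,0.7],"roll":0,"grip":0.8},
    {"linear":[0.3,0.275,0.87],"roll":0,"grip":1},
    {"linear":[0.3,0.275,0.87],"roll":0,"grip":1},
    {"linear":[0.3,0.275,0.87],"roll":0,"grip":1},
    {"linear":[0.3,0.275,0.87],"roll":0,"grip":1}
  ]
}}

```text
clock: 16.45
tcp_pos: [0.5729, 0.0352, 0.2403]
orientation: [-0.093, 0.996, -0.0, -0.001]
contact_force: [-0.4, 0.1, 0.0]
width: 0.094
```

```bash
python3 look.py w8; python3 - <<'E'
from h import *
f=dict(np.load('w8.npz'))
for r in ((255,140,300,200),(352,110,400,180)): print(plane(f,*r))
E
```

```text
16.45 [0.5729 0.0352 0.2403] [-0.0927  0.9957 -0.0001 -0.0005]
y [278.1869 267.4866] [0.6484 0.0069 0.0278] yaw 0.186 s 0.6384 t -0.1138 [0.0097 0.0488]
y [274.158  229.4416] [ 0.5976 -0.0032  0.0518] yaw 0.181 s 0.5865 t -0.1143 [0.0107 0.049 ]
y [270.7288 181.009 ] [ 0.5459 -0.0132  0.0659] yaw 0.185 s 0.5339 t -0.1145 [0.0106 0.0491]
b [365.0588 267.416 ] [0.6297 0.1056 0.0277] yaw 0.181 s 0.6383 t -0.0133 [0.0073 0.046 ]
b [369.2514 229.489 ] [0.579  0.0952 0.0519] yaw 0.190 s 0.5866 t -0.0141 [0.0086 0.0477]
b [373.8515 180.4969] [0.5268 0.0856 0.0659] yaw 0.188 s 0.5335 t -0.0139 [0.0096 0.0474]
b [ 5.8064 24.2795] [ 0.4534 -0.2661  0.0601] yaw 1.550 s 0.3960 t -0.3457 [0.0109 0.0384]
(array([-0.17986965, -0.03457755,  0.16256678]), np.float64(0.001742657662163395))
(array([-0.13097549, -0.02412625,  0.13688574]), np.float64(0.000732582437266164))
```

View pics/w8.png

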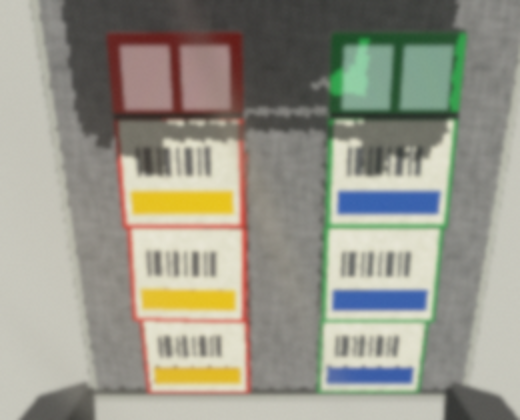

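The picture shows the red column matching the green one row for row, with bars at crop rows 202, 300 and 375. My tilt-check region for the last mailer spilled onto the middle one, so I'll redo it on its lid and then hand in.

```bash
python3 - <<'E'
from h import *
f=dict(np.load('w8.npz'))
print(plane(f,246,105,295,180),arm.sense()['contact_force'])
if abs(plane(f,246,105,295,180)[0][0]+.13)<.02: print(arm.close_job())
E
```

```text
(array([-0.12780135, -0.02691558,  0.13545081]), np.float64(0.0007682556643850728)) [-0.52797505  0.46743375 -0.0520958 ]
the job is handed in; nothing more can be done
None
```

The red column is now lapped like the green one, and I handed the job in at about 16.5 s of the 54 s allowed. The hand-in reports no verdict, so the result rests on my last camera check.

**Middle mailer:** I gripped it, squared it and slid it down. At release I mistakenly repeated the shift, which left it about 9 mm too low. I re-gripped it, lifted it slightly and moved it back.

**Last mailer:** I carried it over level, lowered its upper edge onto the deck, let it pivot onto the middle one and released it. It was never dropped.

**Last check:**

| Item | Measured |
|---|---|
| Label bars along the slope, red vs green | within 0.4 mm on all three rows |
| Sideways, along the red column | within 0.7 mm |
| Square, red mailers to each other | within about 0.005 rad |
| Tilt of last mailer vs top green | 0.130 vs 0.133 rad |
| Lowest red and green mailers | moved no more than 0.5 mm |
| Tool | clear of everything |

My first tilt reading for the last mailer disagreed (0.18 rad) because the sampled area spilled onto the middle one. Re-measured on its lid alone, it agreed. I did not re-measure the rack or the jar at the end, but the arm did not go near them. The tip box was only partly in view, and its readings shifted by about 3 mm at most, which is within what a cut-off view gives.

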